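Put the grinder attachments back in their own holders

ROBOT

A 7-joint arm with a two-finger parallel gripper is mounted at the origin on the work surface. World frame = base frame: x ahead of the robot, y to its left, z up, the work surface at z = 0. Lengths are in mm, angles in degrees, forces in N, time in s.
With the tool pointing down it reaches from about 425 to 1025 mm from the base axis. Payload 9.4 kg.
Tool frame: the origin (TCP) lies at the very end of the fingers, on their centre line; the grasp point (between the pads) lies 19 mm behind it; z points along the fingers, y is the direction in which the jaws open and shut (so a half turn about z gives the same grasp; the last joint's range is limited). The gripper opens to 85 mm and grips with 20 to 120 N. Pads are 22 mm wide; open, the fingers measure 114 mm over their backs; the gripper's body (76 mm by 85 mm) begins 54 mm behind the grasp point. The pads swing forward as they close: fully open they stand 13 mm farther back than shut.
Start: joints at [71.179, 34.337, -0.143, 91.639, 0.103, 54.024, -4.572], TCP at [180.621, -702.14, 199.875] pointing down, gripper open.
Joint ranges: [-147.43, 147.43], [-19.82, 112.94], [-74.19, 73.91], [6.32, 146.72], [-59.91, 239.91], [6.04, 106.73], [-150.56, 150.56]. Speed limits (degrees/s): [127.2, 127.2, 172.46, 172.46, 180, 180, 180].

INTERFACE

Orientations are given as a 3x3 rotation matrix whose columns are the frame's x, y, z axes.
In Python, from cell import ctrl, capture, camera_params, workorder, finder gives the robot as it stands.
- The arm moves only by the tool servo_tool, never from a script. Its argument "increments" is a list of rows, each an object of numbers: "x", "y", "z": the shift along the tool's x, y, z in mm; "ax", "ay", "az": the turn, a rotation vector about the tool's x, y, z in degrees; "jaw": the opening in per cent of the stroke, from 0 (shut) to 100 (fully open). In form: [{"x": .., "y": .., "z": .., "ax": .., "ay": .., "az": .., "jaw": ..}, ...]. A call has 1 to 20 rows; each row shifts and turns the commanded pose from where the row before left it, along the tool's axes as they then stand; what a row does not reach is not made up. A row lasts 1/8 s, in which the tool goes at most 62.5 mm and 10.7 degrees, less where a joint would pass 70% of its speed; a pose out of reach is approached as far as the arm can. A call is refused whole if a number of a shift passes 62.5 or a number of a turn 10.7, either way. A call with a gripper value outside its range is refused whole. The fingers move at their own pace and stop on an object; "grip_force" is the grip in N (left out, the last holds). Time passes only in rows, so rows that do not move let the fingers close. It gives the time, the measured TCP pose, the force and the opening at its end, in the units of the state.
- ctrl.observe(): the state, without advancing time (a new reading comes with each control period).
- capture(name): name is "side" or "top" or "wrist"; returns (picture, depth): 480x640x3 uint8, blue, green, red; 480x640 float32, mm along the optical axis (not along the pixel's ray), 0 where there is no reading.
- camera_params(name): a dict with "K" (3x3 intrinsics, pixels), "T" (4x4, takes a point from camera to world coordinates). Camera axes: x right, y down, z forward; pixel columns grow to the right and rows downward; lengths in mm; the calibration is good to about 2 mm. A picture is of the moment at which its call begins: read the wrist's pose just before it. camera_params takes no time and is no camera call; for the wrist camera it gives the pose at the moment of the call.
- workorder.close_job(): hands the job in, once; it reports no verdict.
Trained networks look in the newest picture that a camera, given by its name, has taken for a name from the list of things; names that differ only in an ending like _2 or _b are one class to them, and where a whole thing is asked for, a point or a joint stands for the part that bears it (a point fixed in the world has none). Each returns a list of dicts, best first, with "score" (0 to 1); they miss things now and then, are a little off and sometimes report something else, mostly with a low value. They report only what shows in the picture. A call takes as long as a camera call. They do not tell look-alikes from the thing itself.
- finder.look_for(camera, label): "bbox" ([left, top, right, bottom] in pixels, round what is visible of it).
The state is a dict: "clock": time; "joint_positions": joint angles; "qd": joint speeds; "tau": joint torques, N m; "position": TCP position; "eef_rot": TCP orientation; "wrist_force": force on the tool from outside, world axes, zero at the start; "wrist_torque": the same for the moment, N m; "gripper_width": finger opening in mm.
Only numpy, scipy, OpenCV 4.12 (cv2) and the standard library are available. Lean on these libraries where they do the work, as an engineer would, in place of code of your own. Each camera call takes 0.05 s, during which the arm holds its last target. There are 200 camera calls.

TASK

The three grinder attachments on the bench are standing in each other's holders: put each one upright into the holder of its own colour, first standing one of them in the empty grey holder to make room. Set them down gently rather than dropping them, never stand one on the gritty bare bench or tip it over, and leave the hand-held wire brush, the gel tin and the magnetic square where they lie.

Things in the scene. Friction and masses are not known exactly. Their poses are not given: they have to be found in the camera images.
- wire_cup: Red grinder wire cup brush, about 0.28 kg. Heights in mm above its underside: brass wire skirt 72 across at 0 narrowing to 62 at 22, steel cup 62 across to 34, red collar 48 across at 34 to 38, then the grip: smooth steel hub, diameter 28, from 38 to 60 with a red top. Round. Origin: centre of the underside, z up. Starts standing in the yellow holder.
- cone_stone: Yellow conical grinding stone, about 0.25 kg. Heights in mm above its underside: red-brown stone 72 across up to 10, narrowing to 50 at 34, yellow collar 48 across at 34 to 38, then the grip: smooth steel hub, diameter 28, from 38 to 60 with a yellow top. Round. Origin: centre of the underside, z up. Starts standing in the blue holder.
- flap_disc: Blue small flap disc, about 0.18 kg. Heights in mm above its underside: orange and brown disc 72 across, 0 to 10, black pad 58 across to 18, blue collar 48 across at 18 to 22, then the grip: smooth steel hub, diameter 28, from 22 to 44 with a blue top. Round. Origin: centre of the underside, z up. Starts standing in the red holder.
- red_holder: The red holder: round open dish fixed to the bench, red rim 104 mm outside and 92 inside diameter, 16 high; flat black floor 6 above the bench, on which an attachment stands with 10 of play all round. Origin: centre of its underside, on the bench. At the start it holds an attachment of another colour.
- yellow_holder: The yellow holder: round open dish fixed to the bench, yellow rim 104 mm outside and 92 inside diameter, 16 high; flat black floor 6 above the bench, on which an attachment stands with 10 of play all round. Origin: centre of its underside, on the bench. At the start it holds an attachment of another colour.
- blue_holder: The blue holder: round open dish fixed to the bench, blue rim 104 mm outside and 92 inside diameter, 16 high; flat black floor 6 above the bench, on which an attachment stands with 10 of play all round. Origin: centre of its underside, on the bench. At the start it holds an attachment of another colour.
- grey_holder: The grey holder: round open dish fixed to the bench, grey rim 104 mm outside and 92 inside diameter, 16 high; flat black floor 6 above the bench, on which an attachment stands with 10 of play all round. Origin: centre of its underside, on the bench. Empty at the start: the place to park one attachment.
- wire_brush: Bystander: wire hand brush with a pale wooden back 240 x 32 mm, 28 high, lying bristles down, loose. Origin: under its middle; x runs along its length. Leave it alone.
- gel_tin: Bystander: tin with a green label, 64 mm in diameter, 70 high, standing loose. Origin: centre of its underside. Leave it alone.
- magnet_square: Bystander: white L-shaped magnetic square, legs 85 mm long and 22 wide, 18 thick, lying loose. Origin: on the bench, at the middle of the 85 mm square its legs span two sides of. Leave it alone.
Things that resemble listed ones, but are neither listed nor needed, are in the scene too. Leave any purple look-alike of the cone_stone alone.

How it is judged:
By the outcome, as a careful person would: the job done as asked, in the order asked, and still so for the second after the job is handed in, with the robot touching nothing.
It also fails if it takes over 96 s, if anything falls off the work surface, if the arm or the gripper's body presses on something with over 40 N, if the wrist force passes 120 N, or if a joint passes its speed limit or range.

## Working session

There is one attempt and no reset: what is moved stays moved. The work goes in short steps, Python scripts to look and compute and a tool call to move; the robot and the scene stay as the last step left them, time stands still between calls to the robot, and variables do not carry over. Pictures are saved under pics/ and viewed, about 12 in all and at most 16, crops included, and the job is handed in when it is done.

Besides the shell and the picture viewer there is one more tool, called as a command line: name --argument value ..., lists and objects as JSON in quotes. servo_tool: Moves the arm, as the interface text tells. Its arguments: {"type":"object","properties":{"increments":{"type":"array","items":{"type":"object","properties":{"x":{"type":"number"},"y":{"type":"number"},"z":{"type":"number"},"ax":{"type":"number"},"ay":{"type":"number"},"az":{"type":"number"},"jaw":{"type":"number"}}}},"grip_force":{"type":"number"}},"required":["increments"]}

```bash
mkdir -p pics; ls; cat > h.py <<'E'
import numpy as np,cv2
from cell import ctrl,capture,camera_params,workorder,finder
def world(cam,u,v,d,P=None):
    P=P or camera_params(cam);K=np.array(P["K"]);T=np.array(P["T"])
    u,v,d=map(np.asarray,(u,v,d))
    p=np.stack([(u-K[0,2])/K[0,0]*d,(v-K[1,2])/K[1,1]*d,d],-1)
    return p@T[:3,:3].T+T[:3,3]
E
python3 - <<'E'
from h import *
s=ctrl.observe();print(s["clock"],s["position"],np.round(s["eef_rot"],3).tolist(),s["gripper_width"])
for c in("top","side"):
    p,d=capture(c);cv2.imwrite(f"pics/{c}0.png",p);np.save(f"pics/{c}0.npy",d)
    P=camera_params(c);print(c,np.round(P["T"],2).tolist(),np.round(P["K"],1).tolist())
    if c=="top":
        for n in "wire_cup cone_stone flap_disc red_holder yellow_holder blue_holder grey_holder wire_brush gel_tin magnet_square".split():
            print(n,[(np.round(r["bbox"]).tolist(),round(r["score"],2)) for r in finder.look_for(c,n)][:4])
E
```

```text
pics
0.0 [ 180.48835156 -701.63583537  199.02681374] [[0.968, 0.249, -0.001], [0.249, -0.968, 0.001], [-0.0, -0.002, -1.0]] 85.28535883878111
top [[-0.01, -0.99, 0.15, 269.39], [-1.0, 0.01, 0.01, 12.16], [-0.01, -0.15, -0.99, 1155.91], [0.0, 0.0, 0.0, 1.0]] [[583.8, 0.0, 323.4], [0.0, 583.8, 247.1], [0.0, 0.0, 1.0]]
wire_cup [([424.0, 238.0, 459.0, 275.0], 0.56)]
cone_stone [([201.0, 236.0, 239.0, 273.0], 0.95), ([130.0, 274.0, 167.0, 314.0], 0.86), ([157.0, 328.0, 194.0, 366.0], 0.85), ([212.0, 314.0, 249.0, 354.0], 0.76)]
flap_disc [([347.0, 130.0, 380.0, 168.0], 0.91)]
red_holder [([339.0, 124.0, 392.0, 176.0], 0.96)]
yellow_holder [([411.0, 229.0, 473.0, 280.0], 0.87)]
blue_holder [([198.0, 227.0, 249.0, 281.0], 0.96), ([412.0, 230.0, 470.0, 282.0], 0.38)]
grey_holder [([250.0, 136.0, 302.0, 193.0], 0.55)]
wire_brush [([325.0, 187.0, 346.0, 305.0], 0.83)]
gel_tin [([162.0, 122.0, 202.0, 162.0], 0.76)]
magnet_square [([450.0, 117.0, 512.0, 168.0], 0.96)]
side [[-0.81, -0.43, 0.4, 42.23], [-0.58, 0.6, -0.55, 586.16], [-0.0, -0.68, -0.74, 845.75], [0.0, 0.0, 0.0, 1.0]] [[439.0, 0.0, 319.1], [0.0, 439.0, 238.3], [0.0, 0.0, 1.0]]
```

View pics/top0.png

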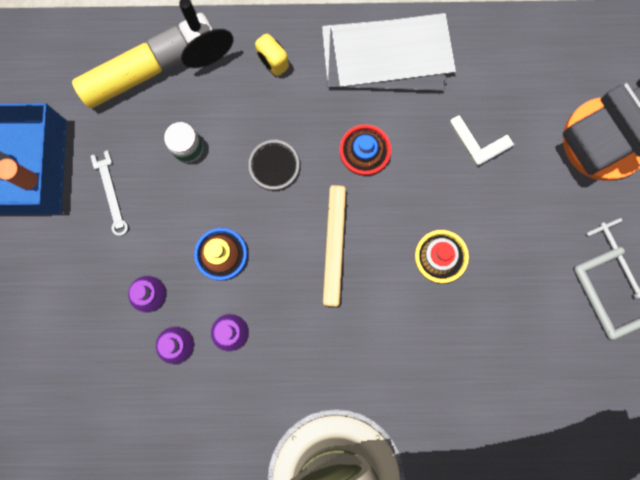

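View pics/side0.png

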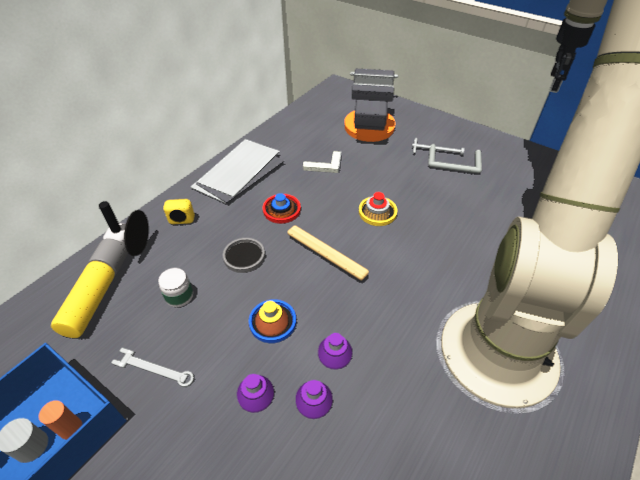

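Candidates: for cone_stone, the yellow-topped one in the blue holder at (220,252) fits; the purple look-alikes at (147,293), (175,345) and (229,332) do not. The wire_cup is the red top at (443,254), and the flap_disc is the blue top at (365,147). Next I'll measure centres from colour and depth.

```bash
python3 - <<'E'
from h import *
p=cv2.imread("pics/top0.png");d=np.load("pics/top0.npy");P=camera_params("top")
vv,uu=np.mgrid[:480,:640];W=world("top",uu,vv,d,P);hsv=cv2.cvtColor(p,cv2.COLOR_BGR2HSV).astype(int)
H,S,V=[hsv[...,i] for i in range(3)]
red=((H<8)|(H>172))&(S>150)&(V>80);yel=(abs(H-27)<7)&(S>120)&(V>100);blu=(abs(H-110)<14)&(S>130)&(V>80);gry=(S<50)&(V>70)&(V<190)
def fit(q):
    A=np.c_[2*q[:,:2],np.ones(len(q))];w=np.ones(len(q),bool)
    for _ in range(4):
        c=np.linalg.lstsq(A[w],(q[w,:2]**2).sum(1),rcond=None)[0];r=np.sqrt(c[2]+c[0]**2+c[1]**2)
        e=abs(np.hypot(*(q[:,:2]-c[:2]).T)-r);w=e<max(4,np.median(e)*2)
    return c[:2],r
for n,m,b in(("red",red,(339,124,392,176)),("yellow",yel,(411,226,473,284)),("blue",blu,(192,226,250,282)),("grey",gry,(245,136,304,193))):
    k=m&(uu>b[0]-3)&(uu<b[2]+3)&(vv>b[1]-3)&(vv<b[3]+3)&(W[...,2]>9)&(W[...,2]<22)&(d>0)
    q=W[k];print(n,len(q),*fit(q),np.median(q[:,2]))
for n,m,c in(("wire",red,(443,254)),("cone",yel,(218,252)),("flap",blu,(365,147))):
    k=m&(abs(uu-c[0])<16)&(abs(vv-c[1])<16)&(d>0);q=W[k];zt=np.percentile(q[:,2],90)
    t=q[abs(q[:,2]-zt)<5];print(n,len(t),zt,(t.min(0)+t.max(0))/2,t.mean(0),np.ptp(t,axis=0))
for n,b in (("brush",(325,187,346,305)),("tin",(162,122,202,162)),("p1",(130,274,167,314)),("p3",(212,314,249,354))):
    q=W[b[1]:b[3],b[0]:b[2]].reshape(-1,3);q=q[q[:,2]>12];print(n,q.min(0),q.max(0))
E
```

```text
red 490 [640.35092682 -67.6423842 ] 48.72687849841789 14.281088326105305
yellow 325 [ 419.21244163 -212.95719542] 48.40591214719053 14.145726933754531
blue 514 [430.21946424 222.63812863] 48.65239739032733 14.788140811044286
grey 427 [610.70261178 117.55063924] 48.73571351370984 14.458324313131698
wire 167 67.09864232975531 [ 421.58214806 -210.32466999   65.97286346] [ 421.5105601  -209.99917096   65.58458832] [26.93930938 27.44325235  7.69686207]
cone 16 59.635005732890384 [428.44883116 219.38124733  60.43265198] [425.5159018  215.51628386  60.12587044] [21.66879737 16.56208386  7.14730471]
flap 155 50.04661332636283 [642.59254376 -67.26738948  49.38476239] [642.01525818 -66.77710675  49.26097382] [28.83281928 27.48262506  8.56054645]
brush [269.39492798 -25.47999461  16.10102847] [ 560.81197435   16.98042235 1155.91013329]
tin [269.39492798  12.15757027  12.13930755] [ 681.45244668  325.05353545 1155.91013329]
p1 [269.39492798  12.15757027  12.02392453] [ 386.33317083  398.25037542 1155.91013329]
p3 [242.80504559  12.15757027  12.06647641] [ 310.14894333  237.2245321  1155.91013329]
```

servo_tool --increments '[{"x": 33.5,"y": -27.7,"z": 3.3,"jaw": 100},{"x": 33.5,"y": -27.7,"z": 3.3},{"x": 33.5,"y": -27.7,"z": 3.3},{"x": 33.5,"y": -27.7,"z": 3.3},{"x": 33.5,"y": -27.7,"z": 3.3},{"x": 33.5,"y": -27.7,"z": 3.3},{"x": 33.5,"y": -27.7,"z": 3.3},{"x": 33.5,"y": -27.7,"z": 3.3},{"x": 33.5,"y": -27.7,"z": 3.3},{"x": 33.5,"y": -27.7,"z": 3.3},{"x": 33.5,"y": -27.7,"z": 3.3},{"x": 33.5,"y": -27.7,"z": 3.3},{"x": 33.5,"y": -27.7,"z": 3.3},{"x": 33.5,"y": -27.7,"z": 3.3},{"x": 33.5,"y": -27.7,"z": 3.3},{"x": 33.5,"y": -27.7,"z": 3.3},{"x": 33.5,"y": -27.7,"z": 3.3},{"x": 33.5,"y": -27.7,"z": 3.3},{},{}]'

```text
invalid input at $.increments[0]: expected keys x, y, z, ax, ay, az, jaw
```

```bash
cat >> h.py <<'E'
def delta(x,y,z):
    s=ctrl.observe();R=np.array(s["eef_rot"]);D=np.array([x,y,z])-s["position"]
    print("t",round(s["clock"],2),"pos",np.round(s["position"],1),"w",round(s["gripper_width"],1),"F",np.round(s["wrist_force"],1),"tool z",np.round(R[:,2],3),"tool x",np.round(R[:,0],3),"-> tool delta",np.round(R.T@D,1))
E
python3 - <<'E'
from h import *
delta(641,-67,60)
p,d=capture("wrist");P=camera_params("wrist");cv2.imwrite("pics/w1.png",p)
r=finder.look_for("wrist","flap_disc")[:2];print(r)
vv,uu=np.mgrid[:480,:640];W=world("wrist",uu,vv,d,P)
h=cv2.cvtColor(p,cv2.COLOR_BGR2HSV).astype(int)
m=(abs(h[...,0]-110)<14)&(h[...,1]>130)&(h[...,2]>60)&(d>0)&(W[...,2]>44)&(W[...,2]<58);q=W[m];print(len(q),q.min(0),q.max(0),(q.min(0)+q.max(0))/2)
E
```

```text
t 0.6 pos [ 180.6 -702.1  199.9] w 85.5 F [-1.  -0.3 -0.4] tool z [-0.  0. -1.] tool x [ 0.968  0.249 -0.   ] -> tool delta [ 604.1 -500.4  139.9]
[]Traceback (most recent call last):
  File "<stdin>", line 7, in <module>
    return umr_minimum(a, axis, None, out, keepdims, initial, where)
ValueError: zero-size array to reduction operation minimum which has no identity
```

servo_tool --increments '[{"x": 40,"y": -33,"z": 4,"ax": 0,"ay": 0,"az": 0,"jaw": 100},{"x": 40,"y": -33,"z": 4,"ax": 0,"ay": 0,"az": 0,"jaw": 100},{"x": 40,"y": -33,"z": 4,"ax": 0,"ay": 0,"az": 0,"jaw": 100},{"x": 40,"y": -33,"z": 4,"ax": 0,"ay": 0,"az": 0,"jaw": 100},{"x": 40,"y": -33,"z": 4,"ax": 0,"ay": 0,"az": 0,"jaw": 100},{"x": 40,"y": -33,"z": 4,"ax": 0,"ay": 0,"az": 0,"jaw": 100},{"x": 40,"y": -33,"z": 4,"ax": 0,"ay": 0,"az": 0,"jaw": 100},{"x": 40,"y": -33,"z": 4,"ax": 0,"ay": 0,"az": 0,"jaw": 100},{"x": 40,"y": -33,"z": 4,"ax": 0,"ay": 0,"az": 0,"jaw": 100},{"x": 40,"y": -33,"z": 4,"ax": 0,"ay": 0,"az": 0,"jaw": 100},{"x": 40,"y": -33,"z": 4,"ax": 0,"ay": 0,"az": 0,"jaw": 100},{"x": 40,"y": -33,"z": 4,"ax": 0,"ay": 0,"az": 0,"jaw": 100},{"x": 40,"y": -33,"z": 4,"ax": 0,"ay": 0,"az": 0,"jaw": 100},{"x": 40,"y": -33,"z": 4,"ax": 0,"ay": 0,"az": 0,"jaw": 100},{"x": 40,"y": -33,"z": 4,"ax": 0,"ay": 0,"az": 0,"jaw": 100},{"x": 0,"y": 0,"z": 0,"ax": 0,"ay": 0,"az": 0,"jaw": 100},{"x": 0,"y": 0,"z": 0,"ax": 0,"ay": 0,"az": 0,"jaw": 100}]'

```text
clock: 2.82
position: [638.0, -73.6, 139.7]
eef_rot: [[0.968, 0.249, -0.001], [0.249, -0.968, -0.001], [-0.001, 0.0, -1.0]]
wrist_force: [0.5, -0.2, 0.1]
gripper_width: 85.6
```

```bash
cat >> h.py <<'E'
def hub(color,zlo,zhi,name):
    p,d=capture("wrist");P=camera_params("wrist");cv2.imwrite(f"pics/{name}.png",p)
    vv,uu=np.mgrid[:480,:640];W=world("wrist",uu,vv,d,P)
    h=cv2.cvtColor(p,cv2.COLOR_BGR2HSV).astype(int);H=h[...,0]
    c={"blue":abs(H-110)<14,"yellow":abs(H-27)<7,"red":(H<8)|(H>172)}[color]
    m=c&(h[...,1]>120)&(h[...,2]>60)&(d>0)&(W[...,2]>zlo)&(W[...,2]<zhi)
    n,l,st,ce=cv2.connectedComponentsWithStats(m.astype(np.uint8))
    for i in range(1,n):
        if st[i,4]>100: q=W[l==i];a,b=np.percentile(q,2,axis=0),np.percentile(q,98,axis=0);print(color,st[i,4],np.round(ce[i]),np.round((a+b)/2,1),np.round(b-a,1))
E
python3 - <<'E'
from h import *
delta(641,-67,60)
hub("blue",42,60,"w1")
E
```

```text
t 2.83 pos [638.  -73.6 139.7] w 85.6 F [ 0.5 -0.2  0.1] tool z [-0.001 -0.001 -1.   ] tool x [ 0.968  0.249 -0.001] -> tool delta [ 4.6 -5.7 79.7]
blue 1332 [319. 220.] [645.5 -68.9  48.6] [25.7 25.2  4.6]
```

View pics/w1.png

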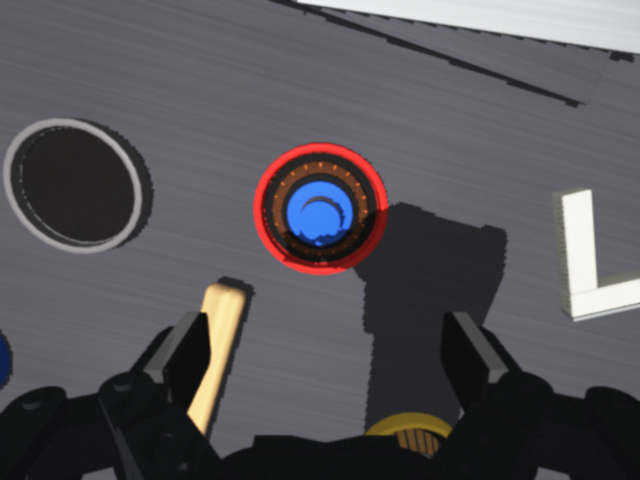

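servo_tool --grip_force 50 --increments '[{"x": 6,"y": -4,"z": 25,"ax": 0,"ay": 0,"az": 0,"jaw": 100},{"x": 0,"y": 0,"z": 25,"ax": 0,"ay": 0,"az": 0,"jaw": 100},{"x": 0,"y": 0,"z": 25,"ax": 0,"ay": 0,"az": 0,"jaw": 100},{"x": 0,"y": 0,"z": 20,"ax": 0,"ay": 0,"az": 0,"jaw": 100},{"x": 0,"y": 0,"z": 8,"ax": 0,"ay": 0,"az": 0,"jaw": 100},{"x": 0,"y": 0,"z": 5,"ax": 0,"ay": 0,"az": 0,"jaw": 70},{"x": 0,"y": 0,"z": 0,"ax": 0,"ay": 0,"az": 0,"jaw": 50},{"x": 0,"y": 0,"z": 0,"ax": 0,"ay": 0,"az": 0,"jaw": 30},{"x": 0,"y": 0,"z": 0,"ax": 0,"ay": 0,"az": 0,"jaw": 20},{"x": 0,"y": 0,"z": 0,"ax": 0,"ay": 0,"az": 0,"jaw": 10},{"x": 0,"y": 0,"z": 0,"ax": 0,"ay": 0,"az": 0,"jaw": 10},{"x": 0,"y": 0,"z": 0,"ax": 0,"ay": 0,"az": 0,"jaw": 10}]'

```text
clock: 4.38
position: [643.2, -67.9, 31.9]
eef_rot: [[0.968, 0.249, -0.0], [0.249, -0.968, 0.0], [-0.0, -0.0, -1.0]]
wrist_force: [-0.6, -0.4, -0.7]
gripper_width: 8.7
```

```bash
python3 - <<'E'
from h import *
delta(610.7,117.5,120)
p,d=capture("wrist");cv2.imwrite("pics/w2.png",p)
E
```

```text
t 4.38 pos [643.2 -67.9  31.9] w 8.7 F [-0.6 -0.4 -0.7] tool z [-0.  0. -1.] tool x [ 0.968  0.249 -0.   ] -> tool delta [  14.7 -187.6  -88.1]
```

View pics/w2.png

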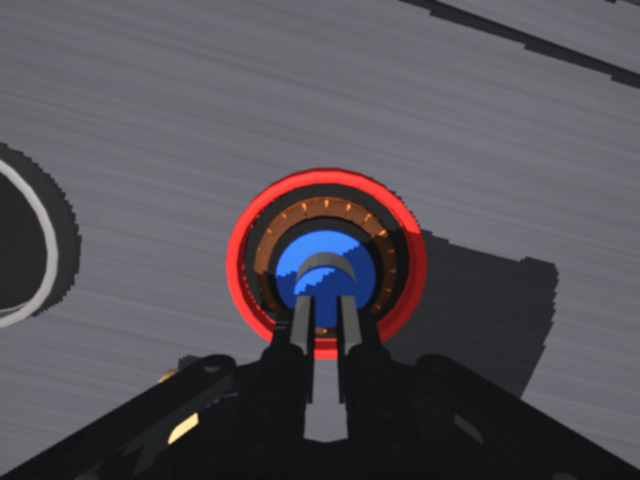

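```bash
python3 - <<'E'
from h import *
hub("blue",20,33,"w3");hub("blue",42,60,"w3")
p,d=capture("wrist");P=camera_params("wrist");W=lambda u,v:np.round(world("wrist",u,v,d[v,u],P),1)
for u,v in((325,285),(310,283),(340,275),(325,262),(303,300),(347,300),(303,310),(347,330),(303,360),(347,390),(325,240),(260,262),(327,175),(327,355)):print(u,v,d[v,u],W(u,v))
print(np.round(P["T"],2).tolist())
E
```

```text
blue 3613 [325. 261.] [649.3 -67.7  25.7] [39.  45.5  5.2]
blue 2324 [325. 291.] [646.1 -67.3  48.6] [25.9 24.7  3.9]
325 285 169.97934 [650.8 -66.5  48.2]
310 283 168.97447 [650.4 -60.   48.9]
340 275 166.65761 [657.6 -71.3  50. ]
325 262 174.54335 [658.4 -64.6  41. ]
303 300 148.30925 [652.  -57.7  69.8]
347 300 148.07855 [656.2 -73.6  70. ]
303 310 138.89494 [652.9 -58.1  79.4]
347 330 126.880066 [656.1 -72.5  92.2]
303 360 109.91108 [653.5 -59.6 109.8]
347 390 113.75232 [646.5 -74.2 109. ]
325 240 186.25008 [664.  -63.1  26.9]
260 262 200.93565 [641.3 -34.9  16.2]
327 175 188.41486 [692.2 -56.8  15.6]
327 355 218.14056 [596.7 -81.6  15.2]
[[0.25, -0.92, -0.29, 717.09], [-0.97, -0.24, -0.07, -49.56], [0.0, 0.3, -0.95, 204.9], [0.0, 0.0, 0.0, 1.0]]
```

The wrist view shows the jaws closed to 8.7 mm without the hub between them. The finger tips show at (303,298), at about z=70 by depth, which is above the hub. I'll check from the side camera.

```bash
python3 - <<'E'
from h import *
p,d=capture("side");P=camera_params("side");K=np.array(P["K"]);T=np.linalg.inv(P["T"])
def pr(q):
    c=T[:3,:3]@q+T[:3,3];return (K@c/c[2])[:2]
a=pr(np.array([643,-68,32]));print(a,pr(np.array([643,-68,50])),pr(np.array([643,-68,70])))
u,v=map(int,a);c=p[v-70:v+40,u-70:u+70];c=cv2.resize(c,None,fx=5,fy=5,interpolation=cv2.INTER_CUBIC)
for z,col in((32,(0,255,0)),(50,(255,255,0)),(70,(0,0,255))):
    q=(pr(np.array([643,-68,z]))-[u-70,v-70])*5;cv2.drawMarker(c,tuple(int(i) for i in q),col,0,12,1)
cv2.imwrite("pics/s1.png",c)
E
```

```text
[280.80217658 201.33970595] [280.35393516 196.41284858] [279.84393576 190.8071768 ]
```

View pics/s1.png

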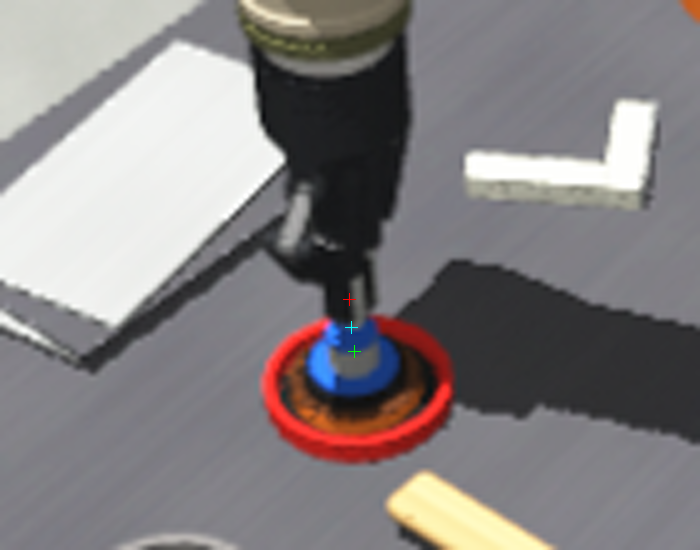

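```bash
python3 - <<'E'
from h import *
p,d=capture("wrist");P=camera_params("wrist")
for u in(300,304,308,343,347,351):
    print(u,[(v,*np.round(world("wrist",u,v,d[v,u],P)[[0,2]],0).astype(int).tolist()) for v in range(282,326,4)])
E
```

```text
300 [(282, 650, 49), (286, 648, 49), (290, 646, 49), (294, 645, 50), (298, 652, 69), (302, 653, 73), (306, 652, 75), (310, 652, 78), (314, 652, 80), (318, 652, 84), (322, 652, 87)]
304 [(282, 651, 50), (286, 649, 50), (290, 647, 50), (294, 645, 49), (298, 652, 69), (302, 652, 72), (306, 653, 76), (310, 652, 78), (314, 652, 81), (318, 652, 84), (322, 653, 87)]
308 [(282, 651, 49), (286, 649, 49), (290, 647, 50), (294, 646, 50), (298, 653, 69), (302, 653, 72), (306, 653, 75), (310, 653, 79), (314, 652, 80), (318, 653, 84), (322, 652, 86)]
343 [(282, 654, 49), (286, 653, 50), (290, 651, 50), (294, 649, 49), (298, 656, 68), (302, 656, 72), (306, 657, 77), (310, 656, 79), (314, 656, 81), (318, 656, 84), (322, 656, 87)]
347 [(282, 655, 49), (286, 653, 49), (290, 651, 49), (294, 650, 49), (298, 656, 67), (302, 657, 73), (306, 657, 76), (310, 656, 78), (314, 656, 81), (318, 656, 84), (322, 656, 87)]
351 [(282, 655, 49), (286, 654, 50), (290, 652, 49), (294, 650, 48), (298, 657, 69), (302, 657, 73), (306, 657, 76), (310, 657, 79), (314, 657, 82), (318, 657, 85), (322, 657, 88)]
```

Wrist depth puts the shut finger tips at z≈67 while the reported TCP z is 32. The real tips are therefore about 35 mm above the reported TCP, so I'll work from the measured tips and descend in stages.

servo_tool --grip_force 50 --increments '[{"x": 2,"y": 0,"z": 0,"ax": 0,"ay": 0,"az": 0,"jaw": 100},{"x": 0,"y": 0,"z": 0,"ax": 0,"ay": 0,"az": 0,"jaw": 100},{"x": 0,"y": 0,"z": 0,"ax": 0,"ay": 0,"az": 0,"jaw": 100},{"x": 0,"y": 0,"z": 0,"ax": 0,"ay": 0,"az": 0,"jaw": 100},{"x": 0,"y": 0,"z": 10,"ax": 0,"ay": 0,"az": 0,"jaw": 100},{"x": 0,"y": 0,"z": 10,"ax": 0,"ay": 0,"az": 0,"jaw": 100},{"x": 0,"y": 0,"z": 8,"ax": 0,"ay": 0,"az": 0,"jaw": 100},{"x": 0,"y": 0,"z": 0,"ax": 0,"ay": 0,"az": 0,"jaw": 60},{"x": 0,"y": 0,"z": 0,"ax": 0,"ay": 0,"az": 0,"jaw": 40},{"x": 0,"y": 0,"z": 0,"ax": 0,"ay": 0,"az": 0,"jaw": 25},{"x": 0,"y": 0,"z": 0,"ax": 0,"ay": 0,"az": 0,"jaw": 10},{"x": 0,"y": 0,"z": 0,"ax": 0,"ay": 0,"az": 0,"jaw": 10},{"x": 0,"y": 0,"z": 0,"ax": 0,"ay": 0,"az": 0,"jaw": 10}]'

```text
clock: 6.3
position: [645.4, -67.3, 4.4]
eef_rot: [[0.968, 0.249, 0.001], [0.249, -0.968, 0.0], [0.001, 0.0, -1.0]]
wrist_force: [-1.1, 0.8, 5.5]
gripper_width: 26.2
```

```bash
python3 - <<'E'
from h import *
delta(610.7,117.5,120)
p,d=capture("wrist");P=camera_params("wrist");cv2.imwrite("pics/w4.png",p)
for u in(280,290,295,355,360,365,370):
    print(u,[(v,*np.round(world("wrist",u,v,d[v,u],P)[[0,2]],0).astype(int).tolist()) for v in range(270,330,5)])
E
```

```text
t 6.3 pos [645.4 -67.3   4.4] w 26.2 F [-1.1  0.8  5.5] tool z [ 0.001  0.    -1.   ] tool x [0.968 0.249 0.001] -> tool delta [  12.5 -187.6 -115.6]
280 [(270, 656, 23), (275, 656, 27), (280, 653, 27), (285, 651, 28), (290, 649, 27), (295, 646, 26), (300, 652, 42), (305, 652, 47), (310, 653, 51), (315, 652, 54), (320, 653, 59), (325, 653, 62)]
290 [(270, 659, 28), (275, 656, 27), (280, 654, 28), (285, 652, 27), (290, 650, 28), (295, 648, 27), (300, 653, 42), (305, 653, 47), (310, 651, 47), (315, 649, 47), (320, 648, 48), (325, 647, 49)]
295 [(270, 659, 28), (275, 657, 27), (280, 655, 27), (285, 652, 26), (290, 651, 28), (295, 648, 27), (300, 649, 33), (305, 650, 39), (310, 651, 45), (315, 651, 49), (320, 649, 50), (325, 647, 50)]
355 [(270, 665, 27), (275, 663, 26), (280, 661, 26), (285, 659, 27), (290, 657, 27), (295, 655, 29), (300, 656, 35), (305, 656, 40), (310, 657, 46), (315, 657, 50), (320, 655, 50), (325, 653, 50)]
360 [(270, 666, 27), (275, 663, 27), (280, 662, 28), (285, 659, 26), (290, 657, 26), (295, 655, 28), (300, 660, 43), (305, 658, 43), (310, 656, 44), (315, 654, 43), (320, 654, 48), (325, 653, 49)]
365 [(270, 666, 27), (275, 664, 27), (280, 662, 28), (285, 660, 28), (290, 657, 26), (295, 656, 28), (300, 660, 43), (305, 660, 47), (310, 660, 51), (315, 660, 54), (320, 660, 58), (325, 660, 62)]
370 [(270, 665, 23), (275, 664, 27), (280, 663, 28), (285, 660, 27), (290, 658, 26), (295, 656, 28), (300, 660, 42), (305, 660, 47), (310, 660, 50), (315, 660, 55), (320, 660, 57), (325, 660, 61)]
```

View pics/w4.png

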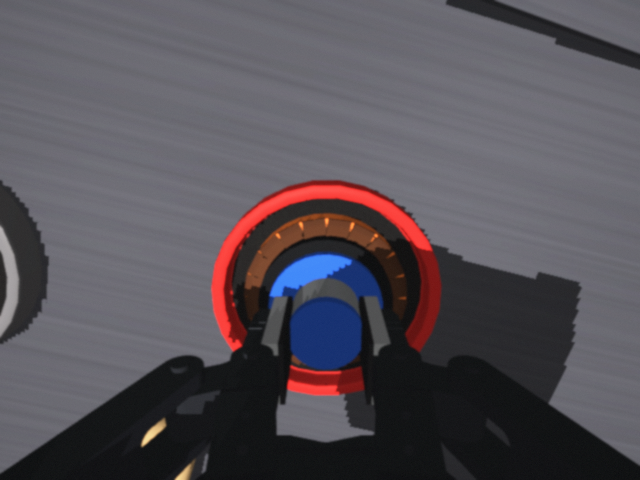

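The view shows the jaws round the hub (325,320), with the tips near z=41, so about 9 mm of overlap. I'll reopen and go 8 mm deeper for a firmer grip.

servo_tool --grip_force 50 --increments '[{"x": 0,"y": 0,"z": 0,"ax": 0,"ay": 0,"az": 0,"jaw": 45},{"x": 0,"y": 0,"z": 0,"ax": 0,"ay": 0,"az": 0,"jaw": 45},{"x": 0,"y": 0,"z": 4,"ax": 0,"ay": 0,"az": 0,"jaw": 45},{"x": 0,"y": 0,"z": 4,"ax": 0,"ay": 0,"az": 0,"jaw": 45},{"x": 0,"y": 0,"z": 0,"ax": 0,"ay": 0,"az": 0,"jaw": 30},{"x": 0,"y": 0,"z": 0,"ax": 0,"ay": 0,"az": 0,"jaw": 10},{"x": 0,"y": 0,"z": 0,"ax": 0,"ay": 0,"az": 0,"jaw": 10},{"x": 0,"y": 0,"z": 0,"ax": 0,"ay": 0,"az": 0,"jaw": 10}]'

```text
clock: 7.35
position: [646.0, -67.3, -3.3]
eef_rot: [[0.968, 0.249, 0.002], [0.249, -0.968, 0.0], [0.002, 0.0, -1.0]]
wrist_force: [-1.0, 0.3, 11.1]
gripper_width: 26.3
```

servo_tool --increments '[{"x": 0,"y": 0,"z": -3,"ax": 0,"ay": 0,"az": 0,"jaw": 10},{"x": 0,"y": 0,"z": -10,"ax": 0,"ay": 0,"az": 0,"jaw": 10},{"x": 0,"y": 0,"z": -25,"ax": 0,"ay": 0,"az": 0,"jaw": 10},{"x": 0,"y": 0,"z": -27,"ax": 0,"ay": 0,"az": 0,"jaw": 10},{"x": 0,"y": 0,"z": 0,"ax": 0,"ay": 0,"az": 0,"jaw": 10}]'

```text
clock: 7.98
position: [646.3, -67.6, 62.9]
eef_rot: [[0.969, 0.249, 0.003], [0.249, -0.969, -0.0], [0.003, 0.001, -1.0]]
wrist_force: [-1.0, -0.0, -2.0]
gripper_width: 26.5
```

```bash
python3 - <<'E'
from h import *
hub("blue",70,130,"w5");hub("red",8,25,"w5")
delta(610.7,117.5,61)
p,d=capture("side");cv2.imwrite("pics/s2.png",cv2.resize(p[110:280,200:400],None,fx=3.5,fy=3.5))
E
```

```text
blue 2992 [324. 281.] [658.4 -65.6  90.6] [20.8 40.8  5.3]
blue 4749 [325. 345.] [645.8 -68.1 113.4] [25.9 24.8  3.8]
red 3352 [326. 210.] [659.8 -68.3  12.4] [68.8 99.1  5.9]
t 8.07 pos [644.8 -67.4  60.7] w 26.4 F [-0.1 -1.4 -2.5] tool z [-0.  0. -1.] tool x [ 0.968  0.249 -0.   ] -> tool delta [  13.  -187.5   -0.3]
```

View pics/s2.png

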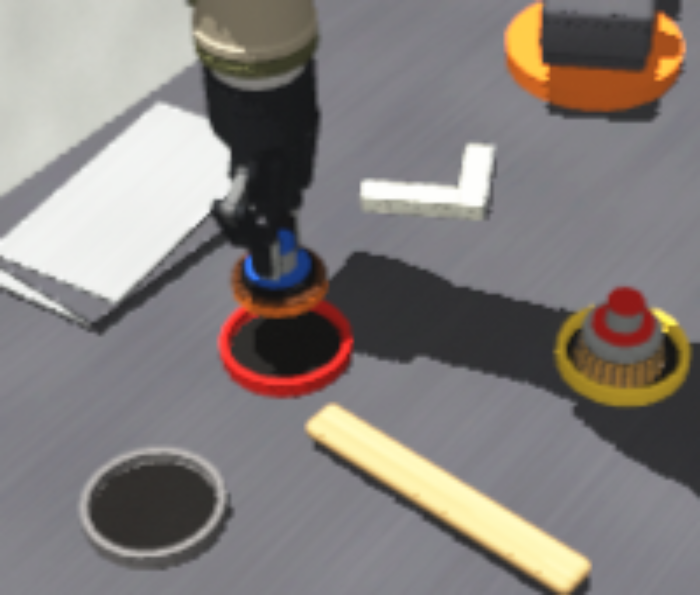

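servo_tool --increments '[{"x": 1,"y": -16,"z": 0,"ax": 0,"ay": 0,"az": 0,"jaw": 10},{"x": 3,"y": -31,"z": 0,"ax": 0,"ay": 0,"az": 0,"jaw": 10},{"x": 3,"y": -40,"z": 0,"ax": 0,"ay": 0,"az": 0,"jaw": 10},{"x": 3,"y": -40,"z": 0,"ax": 0,"ay": 0,"az": 0,"jaw": 10},{"x": 3,"y": -31,"z": 0,"ax": 0,"ay": 0,"az": 0,"jaw": 10},{"x": 1,"y": -20,"z": 0,"ax": 0,"ay": 0,"az": 0,"jaw": 10},{"x": 0,"y": -9,"z": 0,"ax": 0,"ay": 0,"az": 0,"jaw": 10},{"x": 0,"y": 0,"z": 0,"ax": 0,"ay": 0,"az": 0,"jaw": 10},{"x": 0,"y": 0,"z": 0,"ax": 0,"ay": 0,"az": 0,"jaw": 10}]'

```text
clock: 9.25
position: [612.3, 115.6, 60.8]
eef_rot: [[0.969, 0.247, 0.0], [0.247, -0.969, -0.001], [-0.0, 0.001, -1.0]]
wrist_force: [0.2, -0.2, -1.1]
gripper_width: 26.1
```

```bash
cat >> h.py <<'E'
def ring(color,x,y,name):
    """fit holder rim (z about 16) seen by wrist camera near x,y"""
    p,d=capture("wrist");P=camera_params("wrist");cv2.imwrite(f"pics/{name}.png",p)
    vv,uu=np.mgrid[:480,:640];W=world("wrist",uu,vv,d,P)
    h=cv2.cvtColor(p,cv2.COLOR_BGR2HSV).astype(int);H=h[...,0];S=h[...,1]
    c={"blue":(abs(H-110)<14)&(S>120),"yellow":(abs(H-27)<7)&(S>120),"red":((H<8)|(H>172))&(S>120),"grey":(S<60)&(h[...,2]>70)}[color]
    r=np.hypot(W[...,0]-x,W[...,1]-y)
    m=c&(d>0)&(W[...,2]>13)&(W[...,2]<19)&(r>38)&(r<60);q=W[m][:,:2]
    from scipy.optimize import least_squares
    s=least_squares(lambda c:np.hypot(*(q-c).T)-49,[x,y],loss="soft_l1");a=np.degrees(np.arctan2(*(q-s.x).T[::-1]))
    print(color,"ring",len(q),np.round(s.x,1),"res",round(np.std(s.fun),2),"arc bins",np.histogram(a,12,(-180,180))[0])
E
python3 - <<'E'
from h import *
delta(611,117.5,-3);ring("grey",611,117.5,"w6")
E
```

```text
t 9.25 pos [612.3 115.6  60.8] w 26.1 F [ 0.2 -0.2 -1.1] tool z [ 0.    -0.001 -1.   ] tool x [ 0.969  0.247 -0.   ] -> tool delta [-0.8 -2.2 63.8]
grey ring 2851 [614.6 116.8] res 1.69 arc bins [  0   0   0   5 450 489 502 495 462 409  39   0]
```

servo_tool --increments '[{"x": 1,"y": -1,"z": 15,"ax": 0,"ay": 0,"az": 0,"jaw": 10},{"x": 0,"y": 0,"z": 20,"ax": 0,"ay": 0,"az": 0,"jaw": 10},{"x": 0,"y": 0,"z": 15,"ax": 0,"ay": 0,"az": 0,"jaw": 10},{"x": 0,"y": 0,"z": 6,"ax": 0,"ay": 0,"az": 0,"jaw": 10},{"x": 0,"y": 0,"z": 3,"ax": 0,"ay": 0,"az": 0,"jaw": 10},{"x": 0,"y": 0,"z": 1.5,"ax": 0,"ay": 0,"az": 0,"jaw": 10},{"x": 0,"y": 0,"z": 1,"ax": 0,"ay": 0,"az": 0,"jaw": 10},{"x": 0,"y": 0,"z": 0,"ax": 0,"ay": 0,"az": 0,"jaw": 10}]'

```text
clock: 10.3
position: [612.9, 118.5, -0.3]
eef_rot: [[0.968, 0.249, 0.0], [0.249, -0.968, 0.0], [0.0, 0.0, -1.0]]
wrist_force: [0.7, -0.5, -1.6]
gripper_width: 26.1
```

servo_tool --increments '[{"x": 0,"y": 0,"z": 1,"ax": 0,"ay": 0,"az": 0,"jaw": 10},{"x": 0,"y": 0,"z": 1,"ax": 0,"ay": 0,"az": 0,"jaw": 10},{"x": 0,"y": 0,"z": 1,"ax": 0,"ay": 0,"az": 0,"jaw": 10},{"x": 0,"y": 0,"z": 0,"ax": 0,"ay": 0,"az": 0,"jaw": 10}]'

```text
clock: 10.8
position: [612.8, 118.5, -3.3]
eef_rot: [[0.968, 0.249, 0.0], [0.249, -0.968, 0.0], [0.0, -0.0, -1.0]]
wrist_force: [-1.6, 0.3, 3.1]
gripper_width: 26.4
```

servo_tool --increments '[{"x": 0,"y": 0,"z": 0,"ax": 0,"ay": 0,"az": 0,"jaw": 40},{"x": 0,"y": 0,"z": 0,"ax": 0,"ay": 0,"az": 0,"jaw": 60},{"x": 0,"y": 0,"z": 0,"ax": 0,"ay": 0,"az": 0,"jaw": 80},{"x": 0,"y": 0,"z": -10,"ax": 0,"ay": 0,"az": 0,"jaw": 100},{"x": 0,"y": 0,"z": -30,"ax": 0,"ay": 0,"az": 0,"jaw": 100},{"x": 0,"y": 0,"z": -40,"ax": 0,"ay": 0,"az": 0,"jaw": 100},{"x": 0,"y": 0,"z": -10,"ax": 0,"ay": 0,"az": 0,"jaw": 100}]'

```text
clock: 11.68
position: [614.2, 118.6, 89.4]
eef_rot: [[0.969, 0.249, 0.004], [0.249, -0.969, 0.001], [0.004, 0.0, -1.0]]
wrist_force: [0.2, 0.6, -0.2]
gripper_width: 85.5
```

```bash
python3 - <<'E'
from h import *
delta(422,-211,100);hub("blue",42,60,"w7");ring("grey",613,117,"w7b")
E
```

```text
t 11.68 pos [614.2 118.6  89.4] w 85.5 F [ 0.2  0.6 -0.2] tool z [ 0.004  0.001 -1.   ] tool x [0.969 0.249 0.004] -> tool delta [-268.2  271.4  -11.7]
blue 1873 [325. 260.] [612.7 117.6  48.8] [25.9 25.3  3.6]
grey ring 2098 [614.  116.6] res 1.49 arc bins [229  27   0   0 240 241 263 256 240 237 142 223]
```

servo_tool --increments '[{"x": -17,"y": 17,"z": -5,"ax": 0,"ay": 0,"az": 0,"jaw": 100},{"x": -36,"y": 36,"z": -5,"ax": 0,"ay": 0,"az": 0,"jaw": 100},{"x": -36,"y": 36,"z": 0,"ax": 0,"ay": 0,"az": 0,"jaw": 100},{"x": -36,"y": 36,"z": 0,"ax": 0,"ay": 0,"az": 0,"jaw": 100},{"x": -36,"y": 36,"z": 0,"ax": 0,"ay": 0,"az": 0,"jaw": 100},{"x": -36,"y": 36,"z": 0,"ax": 0,"ay": 0,"az": 0,"jaw": 100},{"x": -36,"y": 36,"z": 0,"ax": 0,"ay": 0,"az": 0,"jaw": 100},{"x": -18,"y": 20,"z": 0,"ax": 0,"ay": 0,"az": 0,"jaw": 100},{"x": -14,"y": 15,"z": 0,"ax": 0,"ay": 0,"az": 0,"jaw": 100},{"x": 0,"y": 0,"z": 0,"ax": 0,"ay": 0,"az": 0,"jaw": 100},{"x": 0,"y": 0,"z": 0,"ax": 0,"ay": 0,"az": 0,"jaw": 100}]'

```text
clock: 13.15
position: [422.5, -206.7, 96.0]
eef_rot: [[0.968, 0.249, -0.001], [0.249, -0.968, 0.001], [-0.001, -0.001, -1.0]]
wrist_force: [-0.3, 0.2, 0.5]
gripper_width: 85.3
```

```bash
python3 - <<'E'
from h import *
hub("red",56,75,"w8");ring("yellow",420,-212,"w8b");delta(422,-211,14)
E
```

```text
red 2042 [333. 261.] [ 424.9 -210.8   64.7] [25.8 25.3  3.9]
yellow ring 3869 [ 423.8 -214.8] res 1.68 arc bins [289 292 299 319 346 359 370 361 339 315 291 289]
t 13.25 pos [ 423.1 -206.3   96.1] w 85.5 F [-0.2  0.2  0.1] tool z [-0.  0. -1.] tool x [ 0.968  0.25  -0.   ] -> tool delta [-2.2  4.3 82.1]
```

View pics/w8.png

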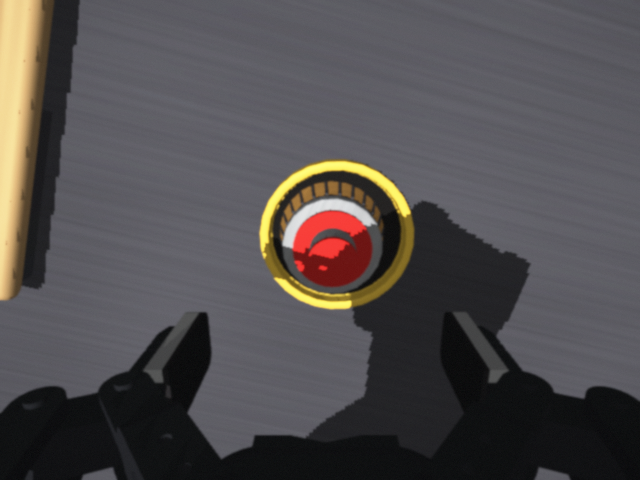

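The picture shows the red-topped cup in the yellow ring at (335,240), with the open fingers clear either side. I'll align and grip at the matching height on its hub.

servo_tool --grip_force 50 --increments '[{"x": 1,"y": 4.5,"z": 10,"ax": 0,"ay": 0,"az": 0,"jaw": 100},{"x": 0,"y": 0,"z": 25,"ax": 0,"ay": 0,"az": 0,"jaw": 100},{"x": 0,"y": 0,"z": 25,"ax": 0,"ay": 0,"az": 0,"jaw": 100},{"x": 0,"y": 0,"z": 15,"ax": 0,"ay": 0,"az": 0,"jaw": 100},{"x": 0,"y": 0,"z": 7.5,"ax": 0,"ay": 0,"az": 0,"jaw": 80},{"x": 0,"y": 0,"z": 0,"ax": 0,"ay": 0,"az": 0,"jaw": 60},{"x": 0,"y": 0,"z": 0,"ax": 0,"ay": 0,"az": 0,"jaw": 40},{"x": 0,"y": 0,"z": 0,"ax": 0,"ay": 0,"az": 0,"jaw": 25},{"x": 0,"y": 0,"z": 0,"ax": 0,"ay": 0,"az": 0,"jaw": 10},{"x": 0,"y": 0,"z": 0,"ax": 0,"ay": 0,"az": 0,"jaw": 10},{"x": 0,"y": 0,"z": 0,"ax": 0,"ay": 0,"az": 0,"jaw": 10}]'

```text
clock: 14.62
position: [425.3, -211.3, 14.6]
eef_rot: [[0.968, 0.249, 0.001], [0.249, -0.968, -0.0], [0.001, 0.001, -1.0]]
wrist_force: [-0.8, 1.1, 6.8]
gripper_width: 26.6
```

servo_tool --increments '[{"x": 0,"y": 0,"z": -5,"ax": 0,"ay": 0,"az": 0,"jaw": 10},{"x": 0,"y": 0,"z": -20,"ax": 0,"ay": 0,"az": 0,"jaw": 10},{"x": 0,"y": 0,"z": -30,"ax": 0,"ay": 0,"az": 0,"jaw": 10},{"x": 0,"y": 0,"z": -20,"ax": 0,"ay": 0,"az": 0,"jaw": 10},{"x": 18,"y": -6,"z": 0,"ax": 0,"ay": 0,"az": 0,"jaw": 10},{"x": 30,"y": -10,"z": 0,"ax": 0,"ay": 0,"az": 0,"jaw": 10},{"x": 38,"y": -13,"z": 0,"ax": 0,"ay": 0,"az": 0,"jaw": 10},{"x": 38,"y": -13,"z": 0,"ax": 0,"ay": 0,"az": 0,"jaw": 10},{"x": 38,"y": -13,"z": 0,"ax": 0,"ay": 0,"az": 0,"jaw": 10},{"x": 38,"y": -13,"z": 0,"ax": 0,"ay": 0,"az": 0,"jaw": 10},{"x": 28,"y": -10,"z": 0,"ax": 0,"ay": 0,"az": 0,"jaw": 10},{"x": 17.5,"y": -6.5,"z": 0,"ax": 0,"ay": 0,"az": 0,"jaw": 10},{"x": 0,"y": 0,"z": 0,"ax": 0,"ay": 0,"az": 0,"jaw": 10},{"x": 0,"y": 0,"z": 0,"ax": 0,"ay": 0,"az": 0,"jaw": 10}]'

```text
clock: 16.38
position: [640.4, -69.2, 88.3]
eef_rot: [[0.969, 0.248, -0.002], [0.248, -0.969, -0.001], [-0.002, 0.0, -1.0]]
wrist_force: [-0.4, -0.8, -3.7]
gripper_width: 26.2
```

```bash
python3 - <<'E'
from h import *
ring("red",642,-68,"w9");hub("red",120,155,"w9");delta(642.5,-68.5,14.6)
E
```

```text
red ring 2731 [643.9 -69.2] res 1.72 arc bins [  0   0  45 348 374 398 416 402 365 340  43   0]
red 4615 [325. 344.] [640.5 -70.2 138.6] [25.9 24.7  3.8]
t 16.48 pos [640.6 -69.5  88.8] w 26.2 F [ 0.2 -0.2 -3.3] tool z [-0.001 -0.001 -1.   ] tool x [ 0.969  0.248 -0.001] -> tool delta [ 2.1 -0.5 74.2]
```

View pics/w9.png

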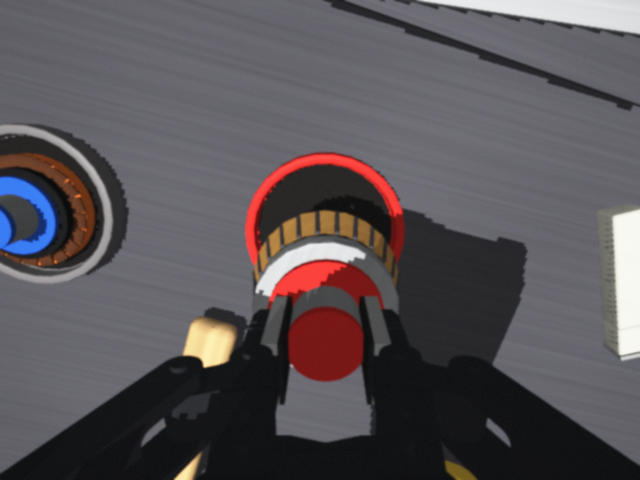

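The cup hangs upright in front of the empty red ring (325,220), and the flap disc is in the grey dish at (40,210). Lowering now.

servo_tool --increments '[{"x": 2,"y": 0,"z": 15,"ax": 0,"ay": 0,"az": 0,"jaw": 10},{"x": 0,"y": 0,"z": 25,"ax": 0,"ay": 0,"az": 0,"jaw": 10},{"x": 0,"y": 0,"z": 20,"ax": 0,"ay": 0,"az": 0,"jaw": 10},{"x": 0,"y": 0,"z": 7,"ax": 0,"ay": 0,"az": 0,"jaw": 10},{"x": 0,"y": 0,"z": 3,"ax": 0,"ay": 0,"az": 0,"jaw": 10},{"x": 0,"y": 0,"z": 1.5,"ax": 0,"ay": 0,"az": 0,"jaw": 10},{"x": 0,"y": 0,"z": 1,"ax": 0,"ay": 0,"az": 0,"jaw": 10},{"x": 0,"y": 0,"z": 1,"ax": 0,"ay": 0,"az": 0,"jaw": 10},{"x": 0,"y": 0,"z": 0,"ax": 0,"ay": 0,"az": 0,"jaw": 10}]'

```text
clock: 17.6
position: [643.7, -67.8, 15.6]
eef_rot: [[0.968, 0.249, 0.0], [0.249, -0.968, -0.0], [0.0, 0.0, -1.0]]
wrist_force: [-0.1, 0.5, -3.1]
gripper_width: 26.1
```

servo_tool --increments '[{"x": 0,"y": 0,"z": 0.8,"ax": 0,"ay": 0,"az": 0,"jaw": 10},{"x": 0,"y": 0,"z": 0.8,"ax": 0,"ay": 0,"az": 0,"jaw": 10},{"x": 0,"y": 0,"z": 0,"ax": 0,"ay": 0,"az": 0,"jaw": 10}]'

```text
clock: 17.98
position: [643.8, -67.8, 14.7]
eef_rot: [[0.968, 0.249, 0.0], [0.249, -0.968, -0.0], [0.0, 0.0, -1.0]]
wrist_force: [-1.8, 0.3, 6.1]
gripper_width: 26.2
```

servo_tool --increments '[{"x": 0,"y": 0,"z": 0,"ax": 0,"ay": 0,"az": 0,"jaw": 40},{"x": 0,"y": 0,"z": 0,"ax": 0,"ay": 0,"az": 0,"jaw": 60},{"x": 0,"y": 0,"z": 0,"ax": 0,"ay": 0,"az": 0,"jaw": 80},{"x": 0,"y": 0,"z": -10,"ax": 0,"ay": 0,"az": 0,"jaw": 100},{"x": 0,"y": 0,"z": -30,"ax": 0,"ay": 0,"az": 0,"jaw": 100},{"x": 0,"y": 0,"z": -45,"ax": 0,"ay": 0,"az": 0,"jaw": 100},{"x": -7,"y": -16,"z": 0,"ax": 0,"ay": 0,"az": 0,"jaw": 100},{"x": -15,"y": -36,"z": 0,"ax": 0,"ay": 0,"az": 0,"jaw": 100},{"x": -17,"y": -42,"z": 0,"ax": 0,"ay": 0,"az": 0,"jaw": 100},{"x": -17,"y": -42,"z": 0,"ax": 0,"ay": 0,"az": 0,"jaw": 100},{"x": -17,"y": -42,"z": 0,"ax": 0,"ay": 0,"az": 0,"jaw": 100},{"x": -17,"y": -42,"z": 0,"ax": 0,"ay": 0,"az": 0,"jaw": 100},{"x": -17,"y": -42,"z": 0,"ax": 0,"ay": 0,"az": 0,"jaw": 100},{"x": -16,"y": -40,"z": 0,"ax": 0,"ay": 0,"az": 0,"jaw": 100},{"x": -12,"y": -30,"z": 0,"ax": 0,"ay": 0,"az": 0,"jaw": 100},{"x": 0,"y": 0,"z": 0,"ax": 0,"ay": 0,"az": 0,"jaw": 100},{"x": 0,"y": 0,"z": 0,"ax": 0,"ay": 0,"az": 0,"jaw": 100}]'

```text
clock: 20.1
position: [430.1, 219.9, 98.8]
eef_rot: [[0.968, 0.249, -0.0], [0.249, -0.968, -0.0], [-0.0, 0.0, -1.0]]
wrist_force: [0.0, -0.1, -0.0]
gripper_width: 85.4
```

```bash
python3 - <<'E'
from h import *
hub("yellow",56,75,"w10");ring("blue",430,221,"w10b");delta(430,221,14.6)
E
```

```text
yellow 2031 [318. 252.] [434.6 224.   64.6] [25.7 25.4  4. ]
blue ring 3860 [433.9 222.2] res 1.69 arc bins [284 285 294 310 344 360 367 367 336 324 299 290]
t 20.2 pos [430.6 219.2  98.8] w 85.4 F [ 0.2 -0.8  0.2] tool z [ 0. -0. -1.] tool x [0.969 0.248 0.   ] -> tool delta [-0.2 -1.9 84.2]
```

View pics/w10.png

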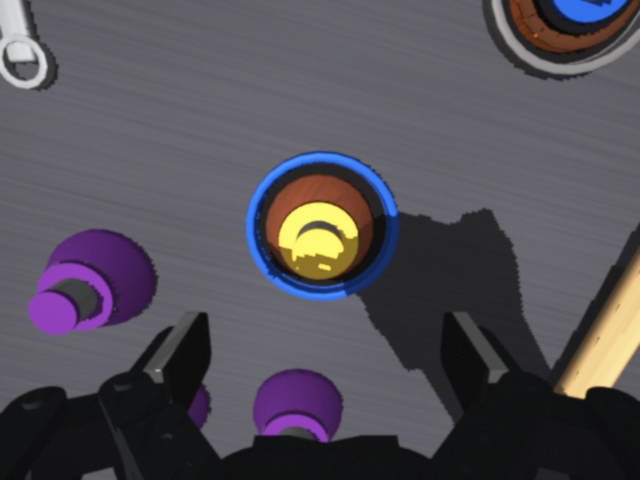

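The yellow cone is in the blue ring at (322,225), and the purple look-alikes at (95,280), (298,400) and (200,410) are clear of the descent. Gripping.

servo_tool --grip_force 50 --increments '[{"x": 5,"y": -3.5,"z": 10,"ax": 0,"ay": 0,"az": 0,"jaw": 100},{"x": 0,"y": 0,"z": 25,"ax": 0,"ay": 0,"az": 0,"jaw": 100},{"x": 0,"y": 0,"z": 25,"ax": 0,"ay": 0,"az": 0,"jaw": 100},{"x": 0,"y": 0,"z": 16,"ax": 0,"ay": 0,"az": 0,"jaw": 100},{"x": 0,"y": 0,"z": 8,"ax": 0,"ay": 0,"az": 0,"jaw": 80},{"x": 0,"y": 0,"z": 0,"ax": 0,"ay": 0,"az": 0,"jaw": 60},{"x": 0,"y": 0,"z": 0,"ax": 0,"ay": 0,"az": 0,"jaw": 40},{"x": 0,"y": 0,"z": 0,"ax": 0,"ay": 0,"az": 0,"jaw": 25},{"x": 0,"y": 0,"z": 0,"ax": 0,"ay": 0,"az": 0,"jaw": 10},{"x": 0,"y": 0,"z": 0,"ax": 0,"ay": 0,"az": 0,"jaw": 10},{"x": 0,"y": 0,"z": 0,"ax": 0,"ay": 0,"az": 0,"jaw": 10}]'

```text
clock: 21.58
position: [434.5, 225.0, 15.4]
eef_rot: [[0.968, 0.249, 0.001], [0.249, -0.968, 0.001], [0.001, -0.0, -1.0]]
wrist_force: [-0.2, -1.1, 7.6]
gripper_width: 26.4
```

servo_tool --increments '[{"x": 0,"y": 0,"z": -5,"ax": 0,"ay": 0,"az": 0,"jaw": 10},{"x": 0,"y": 0,"z": -20,"ax": 0,"ay": 0,"az": 0,"jaw": 10},{"x": 0,"y": 0,"z": -30,"ax": 0,"ay": 0,"az": 0,"jaw": 10},{"x": 0,"y": 0,"z": -20,"ax": 0,"ay": 0,"az": 0,"jaw": 10},{"x": 2,"y": 16,"z": 0,"ax": 0,"ay": 0,"az": 0,"jaw": 10},{"x": 4,"y": 34,"z": 0,"ax": 0,"ay": 0,"az": 0,"jaw": 10},{"x": 5,"y": 40,"z": 0,"ax": 0,"ay": 0,"az": 0,"jaw": 10},{"x": 5,"y": 40,"z": 0,"ax": 0,"ay": 0,"az": 0,"jaw": 10},{"x": 5,"y": 40,"z": 0,"ax": 0,"ay": 0,"az": 0,"jaw": 10},{"x": 5,"y": 40,"z": 0,"ax": 0,"ay": 0,"az": 0,"jaw": 10},{"x": 2,"y": 24,"z": 0,"ax": 0,"ay": 0,"az": 0,"jaw": 10},{"x": -30,"y": 38,"z": 0,"ax": 0,"ay": 0,"az": 0,"jaw": 10},{"x": -30,"y": 38,"z": 0,"ax": 0,"ay": 0,"az": 0,"jaw": 10},{"x": -30,"y": 38,"z": 0,"ax": 0,"ay": 0,"az": 0,"jaw": 10},{"x": -30,"y": 38,"z": 0,"ax": 0,"ay": 0,"az": 0,"jaw": 10},{"x": -18,"y": 22,"z": 0,"ax": 0,"ay": 0,"az": 0,"jaw": 10},{"x": -11,"y": 14,"z": 0,"ax": 0,"ay": 0,"az": 0,"jaw": 10},{"x": 0,"y": 0,"z": 0,"ax": 0,"ay": 0,"az": 0,"jaw": 10},{"x": 0,"y": 0,"z": 0,"ax": 0,"ay": 0,"az": 0,"jaw": 10}]'

```text
clock: 23.95
position: [421.9, -213.8, 89.3]
eef_rot: [[0.968, 0.249, -0.001], [0.249, -0.968, 0.001], [-0.0, -0.001, -1.0]]
wrist_force: [-0.8, -0.9, -3.1]
gripper_width: 25.9
```

```bash
python3 - <<'E'
from h import *
ring("yellow",422,-214,"w11");hub("yellow",120,155,"w11");delta(422.5,-214,15)
E
```

```text
yellow ring 2629 [ 423.4 -214.8] res 1.7 arc bins [  0   5  42 333 370 391 407 386 361 313  21   0]
yellow 4606 [325. 341.] [ 422.5 -214.   138.5] [26.1 24.8  4.1]
t 24.05 pos [ 422.4 -213.3   89.5] w 26.1 F [-0.1 -0.1 -4.6] tool z [-0.  0. -1.] tool x [ 0.968  0.25  -0.   ] -> tool delta [-0.   0.8 74.5]
```

servo_tool --increments '[{"x": 0,"y": 0.5,"z": 15,"ax": 0,"ay": 0,"az": 0,"jaw": 10},{"x": 0,"y": 0,"z": 25,"ax": 0,"ay": 0,"az": 0,"jaw": 10},{"x": 0,"y": 0,"z": 20,"ax": 0,"ay": 0,"az": 0,"jaw": 10},{"x": 0,"y": 0,"z": 7,"ax": 0,"ay": 0,"az": 0,"jaw": 10},{"x": 0,"y": 0,"z": 3,"ax": 0,"ay": 0,"az": 0,"jaw": 10},{"x": 0,"y": 0,"z": 1.5,"ax": 0,"ay": 0,"az": 0,"jaw": 10},{"x": 0,"y": 0,"z": 1,"ax": 0,"ay": 0,"az": 0,"jaw": 10},{"x": 0,"y": 0,"z": 1,"ax": 0,"ay": 0,"az": 0,"jaw": 10},{"x": 0,"y": 0,"z": 0,"ax": 0,"ay": 0,"az": 0,"jaw": 10}]'

```text
clock: 25.18
position: [422.3, -214.6, 16.4]
eef_rot: [[0.968, 0.249, 0.0], [0.249, -0.968, -0.0], [0.0, 0.0, -1.0]]
wrist_force: [-0.0, -0.1, -2.8]
gripper_width: 26.3
```

servo_tool --increments '[{"x": 0,"y": 0,"z": 0.8,"ax": 0,"ay": 0,"az": 0,"jaw": 10},{"x": 0,"y": 0,"z": 0.8,"ax": 0,"ay": 0,"az": 0,"jaw": 10},{"x": 0,"y": 0,"z": 0,"ax": 0,"ay": 0,"az": 0,"jaw": 10}]'

```text
clock: 25.55
position: [422.3, -214.6, 15.4]
eef_rot: [[0.968, 0.249, 0.001], [0.249, -0.968, -0.0], [0.0, 0.0, -1.0]]
wrist_force: [-1.4, 1.3, 12.1]
gripper_width: 25.9
```

servo_tool --increments '[{"x": 0,"y": 0,"z": 0,"ax": 0,"ay": 0,"az": 0,"jaw": 40},{"x": 0,"y": 0,"z": 0,"ax": 0,"ay": 0,"az": 0,"jaw": 60},{"x": 0,"y": 0,"z": 0,"ax": 0,"ay": 0,"az": 0,"jaw": 80},{"x": 0,"y": 0,"z": -10,"ax": 0,"ay": 0,"az": 0,"jaw": 100},{"x": 0,"y": 0,"z": -30,"ax": 0,"ay": 0,"az": 0,"jaw": 100},{"x": 0,"y": 0,"z": -40,"ax": 0,"ay": 0,"az": 0,"jaw": 100},{"x": 15,"y": -15,"z": 0,"ax": 0,"ay": 0,"az": 0,"jaw": 100},{"x": 30,"y": -31,"z": 0,"ax": 0,"ay": 0,"az": 0,"jaw": 100},{"x": 36,"y": -37,"z": 0,"ax": 0,"ay": 0,"az": 0,"jaw": 100},{"x": 36,"y": -37,"z": 0,"ax": 0,"ay": 0,"az": 0,"jaw": 100},{"x": 36,"y": -37,"z": 0,"ax": 0,"ay": 0,"az": 0,"jaw": 100},{"x": 36,"y": -37,"z": 0,"ax": 0,"ay": 0,"az": 0,"jaw": 100},{"x": 36,"y": -37,"z": 0,"ax": 0,"ay": 0,"az": 0,"jaw": 100},{"x": 26,"y": -26,"z": 0,"ax": 0,"ay": 0,"az": 0,"jaw": 100},{"x": 16,"y": -17,"z": 0,"ax": 0,"ay": 0,"az": 0,"jaw": 100},{"x": 0,"y": 0,"z": 0,"ax": 0,"ay": 0,"az": 0,"jaw": 100},{"x": 0,"y": 0,"z": 0,"ax": 0,"ay": 0,"az": 0,"jaw": 100}]'

```text
clock: 27.68
position: [611.7, 115.4, 94.6]
eef_rot: [[0.969, 0.248, -0.001], [0.248, -0.969, -0.001], [-0.001, 0.001, -1.0]]
wrist_force: [-0.8, -0.5, -0.4]
gripper_width: 85.6
```

```bash
python3 - <<'E'
from h import *
hub("blue",42,60,"w12");delta(613,117.5,-3)
E
```

```text
blue 1819 [321. 252.] [612.8 117.5  48.8] [26.  25.3  3.8]
t 27.73 pos [611.8 115.2  94.7] w 85.4 F [-0.4 -0.2  0.2] tool z [-0.001 -0.001 -1.   ] tool x [ 0.969  0.247 -0.001] -> tool delta [ 1.8 -2.  97.7]
```

servo_tool --grip_force 50 --increments '[{"x": 1.5,"y": -2,"z": 15,"ax": 0,"ay": 0,"az": 0,"jaw": 100},{"x": 0,"y": 0,"z": 30,"ax": 0,"ay": 0,"az": 0,"jaw": 100},{"x": 0,"y": 0,"z": 30,"ax": 0,"ay": 0,"az": 0,"jaw": 100},{"x": 0,"y": 0,"z": 15,"ax": 0,"ay": 0,"az": 0,"jaw": 100},{"x": 0,"y": 0,"z": 7.5,"ax": 0,"ay": 0,"az": 0,"jaw": 80},{"x": 0,"y": 0,"z": 0,"ax": 0,"ay": 0,"az": 0,"jaw": 60},{"x": 0,"y": 0,"z": 0,"ax": 0,"ay": 0,"az": 0,"jaw": 40},{"x": 0,"y": 0,"z": 0,"ax": 0,"ay": 0,"az": 0,"jaw": 25},{"x": 0,"y": 0,"z": 0,"ax": 0,"ay": 0,"az": 0,"jaw": 10},{"x": 0,"y": 0,"z": 0,"ax": 0,"ay": 0,"az": 0,"jaw": 10},{"x": 0,"y": 0,"z": 0,"ax": 0,"ay": 0,"az": 0,"jaw": 10}]'

```text
clock: 29.1
position: [614.2, 119.7, -1.7]
eef_rot: [[0.968, 0.249, 0.002], [0.249, -0.968, 0.0], [0.002, 0.0, -1.0]]
wrist_force: [-0.6, -0.4, 6.2]
gripper_width: 26.2
```

servo_tool --increments '[{"x": 0,"y": 0,"z": -5,"ax": 0,"ay": 0,"az": 0,"jaw": 10},{"x": 0,"y": 0,"z": -20,"ax": 0,"ay": 0,"az": 0,"jaw": 10},{"x": 0,"y": 0,"z": -30,"ax": 0,"ay": 0,"az": 0,"jaw": 10},{"x": 0,"y": 0,"z": -20,"ax": 0,"ay": 0,"az": 0,"jaw": 10},{"x": -12,"y": -12,"z": 0,"ax": 0,"ay": 0,"az": 0,"jaw": 10},{"x": -25,"y": -25,"z": 0,"ax": 0,"ay": 0,"az": 0,"jaw": 10},{"x": -30,"y": -30,"z": 0,"ax": 0,"ay": 0,"az": 0,"jaw": 10},{"x": -30,"y": -30,"z": 0,"ax": 0,"ay": 0,"az": 0,"jaw": 10},{"x": -25,"y": -25,"z": 0,"ax": 0,"ay": 0,"az": 0,"jaw": 10},{"x": -18,"y": -15,"z": 0,"ax": 0,"ay": 0,"az": 0,"jaw": 10},{"x": -9,"y": -8,"z": 0,"ax": 0,"ay": 0,"az": 0,"jaw": 10},{"x": 0,"y": 0,"z": 0,"ax": 0,"ay": 0,"az": 0,"jaw": 10},{"x": 0,"y": 0,"z": 0,"ax": 0,"ay": 0,"az": 0,"jaw": 10}]'

```text
clock: 30.72
position: [433.9, 222.6, 72.1]
eef_rot: [[0.969, 0.248, 0.001], [0.248, -0.969, -0.0], [0.001, 0.0, -1.0]]
wrist_force: [1.0, 0.2, -2.8]
gripper_width: 26.3
```

```bash
python3 - <<'E'
from h import *
ring("blue",432,222,"w13");hub("blue",100,140,"w13");delta(432.5,222.3,-2)
E
```

```text
blue ring 2922 [433.4 222.2] res 1.7 arc bins [  0   0  10 360 416 444 454 444 413 365  16   0]
blue 2388 [326. 283.] [446.2 224.2 101.3] [18.6 38.3  2.5]
blue 4617 [325. 347.] [432.8 221.4 122.4] [26.1 24.8  3.9]
t 30.82 pos [433.9 222.4  72.1] w 26.3 F [ 0.5 -0.7 -2.1] tool z [ 0. -0. -1.] tool x [0.969 0.248 0.   ] -> tool delta [-1.4 -0.2 74.1]
```

servo_tool --increments '[{"x": -0.5,"y": 0,"z": 15,"ax": 0,"ay": 0,"az": 0,"jaw": 10},{"x": 0,"y": 0,"z": 25,"ax": 0,"ay": 0,"az": 0,"jaw": 10},{"x": 0,"y": 0,"z": 20,"ax": 0,"ay": 0,"az": 0,"jaw": 10},{"x": 0,"y": 0,"z": 7,"ax": 0,"ay": 0,"az": 0,"jaw": 10},{"x": 0,"y": 0,"z": 3,"ax": 0,"ay": 0,"az": 0,"jaw": 10},{"x": 0,"y": 0,"z": 1.5,"ax": 0,"ay": 0,"az": 0,"jaw": 10},{"x": 0,"y": 0,"z": 1,"ax": 0,"ay": 0,"az": 0,"jaw": 10},{"x": 0,"y": 0,"z": 0.5,"ax": 0,"ay": 0,"az": 0,"jaw": 10},{"x": 0,"y": 0,"z": 0,"ax": 0,"ay": 0,"az": 0,"jaw": 10}]'

```text
clock: 31.95
position: [432.7, 222.9, -0.7]
eef_rot: [[0.968, 0.249, 0.0], [0.249, -0.968, 0.0], [0.0, -0.0, -1.0]]
wrist_force: [0.4, -0.7, -2.4]
gripper_width: 26.0
```

servo_tool --increments '[{"x": 0,"y": 0,"z": 0.8,"ax": 0,"ay": 0,"az": 0,"jaw": 10},{"x": 0,"y": 0,"z": 0.8,"ax": 0,"ay": 0,"az": 0,"jaw": 10},{"x": 0,"y": 0,"z": 0,"ax": 0,"ay": 0,"az": 0,"jaw": 10}]'

```text
clock: 32.33
position: [432.6, 222.9, -1.8]
eef_rot: [[0.968, 0.249, 0.0], [0.249, -0.968, 0.0], [0.001, -0.0, -1.0]]
wrist_force: [-1.2, -0.3, 10.2]
gripper_width: 26.1
```

Contact. Releasing, rising, and backing away toward open bench for a final look.

servo_tool --increments '[{"x": 0,"y": 0,"z": 0,"ax": 0,"ay": 0,"az": 0,"jaw": 40},{"x": 0,"y": 0,"z": 0,"ax": 0,"ay": 0,"az": 0,"jaw": 60},{"x": 0,"y": 0,"z": 0,"ax": 0,"ay": 0,"az": 0,"jaw": 80},{"x": 0,"y": 0,"z": -10,"ax": 0,"ay": 0,"az": 0,"jaw": 100},{"x": 0,"y": 0,"z": -30,"ax": 0,"ay": 0,"az": 0,"jaw": 100},{"x": 0,"y": 0,"z": -40,"ax": 0,"ay": 0,"az": 0,"jaw": 100},{"x": 0,"y": 0,"z": -40,"ax": 0,"ay": 0,"az": 0,"jaw": 100},{"x": 0,"y": 0,"z": -40,"ax": 0,"ay": 0,"az": 0,"jaw": 100},{"x": 0,"y": -40,"z": -10,"ax": 0,"ay": 0,"az": 0,"jaw": 100},{"x": 0,"y": -45,"z": 0,"ax": 0,"ay": 0,"az": 0,"jaw": 100},{"x": 0,"y": -45,"z": 0,"ax": 0,"ay": 0,"az": 0,"jaw": 100},{"x": 0,"y": -45,"z": 0,"ax": 0,"ay": 0,"az": 0,"jaw": 100},{"x": 0,"y": -40,"z": 0,"ax": 0,"ay": 0,"az": 0,"jaw": 100},{"x": 0,"y": 0,"z": 0,"ax": 0,"ay": 0,"az": 0,"jaw": 100},{"x": 0,"y": 0,"z": 0,"ax": 0,"ay": 0,"az": 0,"jaw": 100}]'

```text
clock: 34.2
position: [379.0, 430.1, 167.8]
eef_rot: [[0.969, 0.249, -0.0], [0.249, -0.969, -0.001], [-0.0, 0.001, -1.0]]
wrist_force: [-0.4, -0.8, 0.8]
gripper_width: 85.4
```

```bash
python3 - <<'E'
from h import *
p,d=capture("top");cv2.imwrite("pics/top9.png",p)
for n in "wire_cup cone_stone flap_disc wire_brush gel_tin magnet_square".split():
    print(n,[(np.round(r["bbox"]).tolist(),round(r["score"],2)) for r in finder.look_for("top",n)][:4])
E
```

```text
wire_cup [([353.0, 129.0, 381.0, 168.0], 0.62)]
cone_stone [([421.0, 237.0, 460.0, 277.0], 0.9), ([128.0, 274.0, 164.0, 313.0], 0.8), ([156.0, 329.0, 194.0, 364.0], 0.75), ([213.0, 317.0, 249.0, 353.0], 0.62)]
flap_disc [([204.0, 237.0, 240.0, 274.0], 0.73)]
wire_brush [([322.0, 188.0, 347.0, 305.0], 0.65)]
gel_tin [([163.0, 121.0, 202.0, 163.0], 0.73), ([351.0, 130.0, 385.0, 168.0], 0.22)]
magnet_square []
```

View pics/top9.png

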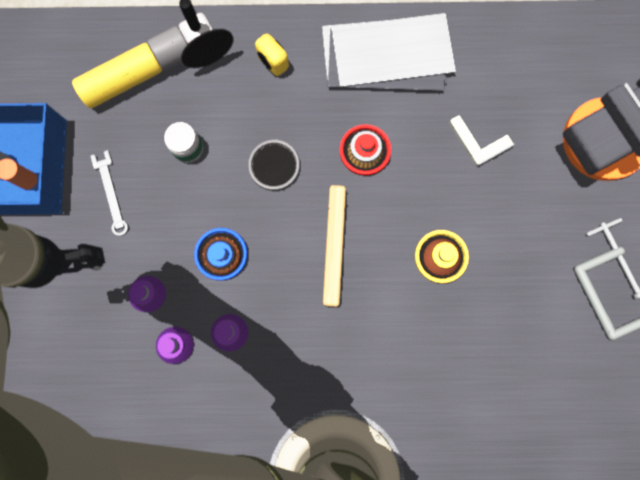

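Each attachment stands in the holder of its own colour: red (365,147), blue (220,254), yellow (443,255). Grey is empty at (274,165), and the bystanders and purple look-alikes are where they started.

```bash
python3 -c "
from cell import workorder;print(workorder.close_job())"
```

```text
the job is handed in; nothing more can be done
None
```

All three attachments now stand upright in the holder of their own colour, and the job was handed in at about 34 s. I parked the flap disc in the grey holder first. Then I moved the wire cup to red, the cone stone to yellow, and finally the flap disc from grey to blue.

- **Set-downs:** each was lowered in steps of about 1 mm to a light contact of 3 to 12 N before I let go.
- **Final check:** the last top picture shows red, yellow and blue all correct and grey empty. The brush, tin, square and purple look-alikes look unmoved. I took no final side view, so upright rests on that top picture.

**What failed or disagreed:**
- The first grasp closed on nothing. The real finger tips measured about 35 mm above the reported TCP, so I worked from the measured tip height after that.
- The wrist and top cameras differed by 3 to 5 mm on the holder positions. I used values in between, within the 10 mm of play.
- The finder missed the magnetic square in the last picture, but it is plainly visible in its original place.

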